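Walk the wheel crate into its bay and lock it

ROBOT

A 7-joint arm with a two-finger parallel gripper is mounted at the origin on the work surface. World frame = base frame: x ahead of the robot, y to its left, z up, the work surface at z = 0. Lengths are in m, angles in rad, forces in N, time in s.
With the tool pointing down it reaches from about 0.4 to 0.85 m from the base axis. Payload 10.4 kg.
Tool frame: the origin (TCP) lies midway between the tips of the shut fingers; the grasp point (between the pads) lies 19 mm behind it (hold_point_z is the distance from the TCP to the grasp point, in m); z points along the fingers, y is the line along which they close (so a half turn about z gives the same grasp; the last joint's range is limited). The gripper opens to 87 mm and grips with 3 to 60 N. Pads are 19 mm wide; open, the fingers measure 117 mm over their backs; the gripper's body (75 mm by 190 mm) begins 51 mm behind the grasp point.
Start: joints at [1.274, 0.332, -0.065, 1.46, 0.022, 1.35, -0.088], TCP at [0.169, -0.602, 0.193] pointing down, gripper open.
Joint ranges: [-2.6, 2.6], [-0.5, 2.12], [-1.47, 1.34], [0.16, 2.42], [-1.27, 4.41], [0.06, 2.06], [-2.6, 2.6]. Speed limits (rad/s): [2.22, 2.22, 2.79, 2.79, 3.14, 3.14, 3.14].

INTERFACE

Orientations are given as a 3x3 rotation matrix whose columns are the frame's x, y, z axes.
In Python, from rig import * gives the robot as it stands.
- The arm moves only by the shell command python3 -m inch 'ROWS' [FORCE]. ROWS is JSON, a list that holds one entry, the list of rows, each a list of 5 numbers: the shift along the world's x, y, z in mm, then the turn about the world's z in rad, then the opening, from -1 (shut) to 1 (fully open). In form: [[[x, y, z, twist, grip], ...]]. A call has exactly 5 rows; each row shifts and turns the commanded pose from where the row before left it; what a row does not reach is not made up. A row lasts 1/12 s, in which the tool goes at most 41.7 mm and 7.16 degrees, less where a joint would pass 70% of its speed; a pose out of reach is approached as far as the arm can. A call with a gripper value outside its range is refused whole. The fingers move at their own pace and stop on an object; FORCE is the grip in N (left out, the last holds). Time passes only in rows, so rows that do not move let the fingers close, or fill a call up. It gives the time, the measured TCP pose, the force, the opening and the grip force at its end, in the units of the state.
- observe(): the state, without advancing time (a new reading comes with each control period).
- grab_frame(name): name is "scene" or "top" or "wrist"; returns a dict with "color" (400x640x3 uint8, blue, green, red), "vfov" (degrees; the focal length in pixels is half the picture's height over the tangent of half this angle, whatever the lens; pixels are square), "cx", "cy" (the principal point, pixels), "R" (3x3) and "t" (3): a world point X has camera coordinates R X + t. Camera axes: x right, y down, z forward; pixel columns grow to the right and rows downward; lengths in m; the calibration is good to about 2 mm. A picture is of the moment at which its call begins. There is no depth.
- close_job(): hands the job in; it is judged then, once.
The state is a dict: "clock": time; "joints": joint angles; "joint_velocities": joint speeds; "tau": joint torques, N m; "tcp_pos": TCP position; "tcp_rot": TCP orientation; "wrist_force": force on the tool from outside, world axes, zero at the start; "wrist_torque": the same for the moment, N m; "opening": opening from 0.0 (shut) to 1.0 (fully open); "grip_force": force on a finger pad.
Only numpy, scipy, OpenCV 4.12 (cv2) and the standard library are available. Lean on these libraries where they do the work, as an engineer would, in place of code of your own. Each camera call takes 0.05 s, during which the arm holds its last target. There are 200 camera calls.

TASK

Work the heavy crate of trolley wheels forward along the bench until its front is flush against the bay's steel fence at both corners, then swing the steel stop bar fully round behind it. Its thin plastic cracks if the robot ever pushes it with more than 20 N, and shoving it squarely takes more than that, so creep it along by gently nudging its two rear corners in turn; keep it flat on the bench, leave the bar open until the crate is home, and do not disturb the other things lying about.

Things in the scene. Friction and masses are not known exactly. Their poses are not given: they have to be found in the camera images.
- bay: Steel bay fixed to the bench: fence 410 wide, 50 high, and two cheeks (28 high, 20 thick, 360 clear between) running 155 back from it towards the robot. Origin: middle of the fence's inner face, at bench level. x points through the fence, away from the robot (the way the crate goes), y along the fence to the left, z up. Home: the crate's front face touches the plane x = 0.
- crate: Open plastic crate of trolley wheels before the fence: 120 deep (x), 280 wide (y), 78 high, about 3 kg, flat upright walls. Origin: centre of its underside; front face x = +60, rear face x = -60, y to its left. Four feet at x +-33, y +-75. Pushed in the middle it slides at 22 to 28 N; pushed 10 mm from a rear corner it swings about its far feet at 10 to 16 N. Over 21 N cracks it.
- front_left (a point): The crate's front left edge, half-way up (crate frame x = +60, y = +140, z = 40 mm).
- front_right (a point): The crate's front right edge, half-way up (crate frame x = +60, y = -140, z = 40 mm).
- stop_bar (a joint): Angle of the stop bar about its upright pivot, rad: 0 = parked open (points back to the robot, 0.35 rad outward to the left), grows anticlockwise from above; 1.92 = closed, at its end stop: the bar lies along the crate's rear face, 4 mm behind it if the crate is home. 1 to 2 N at the knob moves it; it stays where left. Bar 34 to 46 mm above the bench, 16 wide.
- bar_pivot (a point): Upright pivot of the stop bar, 40 mm above the bench, fixed on the left cheek at bay frame x = -132, y = +190 mm.
- bar_knob (a point): Black upright round knob on the free end of the stop bar, 100 mm from the pivot, 16 mm in diameter, its top 87 mm above the bench. The point lies on its axis, 66 mm above the bench.
- spray_can: Bystander: upright red spray can, 52 mm across, 160 tall; origin under its centre.
- caster: Bystander: loose trolley wheel lying flat, 56 mm across, with a small steel tab; origin under its centre.
- screwdriver: Bystander: screwdriver lying beyond the fence; origin under its middle.

How it is judged:
On the way, in this order (a step that is already met when the one before it is completed fails the run):
1. the crate is home, flush against the fence at both front corners, with the stop bar still open (x of each of front_left, front_right in the frame of bay above -0.004 m and y of crate in the frame of bay between -0.03 and 0.03 m and angle between crate's own z axis and vertical below 0.05 rad and value of joint stop_bar below 1 rad), for 0.2 s.
2. the stop bar is swung fully round behind the crate (value of joint stop_bar above 1.82 rad), for 0.2 s.
At the end, for the whole second after the job is handed in: Both front corners of the crate are within 4 mm of the fence, the crate stands flat, within 30 mm of the middle of the bay and at rest, and the stop bar is closed behind it (joint above 1.82 rad) (x of each of front_left, front_right in the frame of bay above -0.004 m and y of crate in the frame of bay between -0.03 and 0.03 m and angle between crate's own z axis and vertical below 0.05 rad and value of joint stop_bar above 1.82 rad and linear speed of crate below 0.01 m/s and angular speed of crate below 0.05 rad/s); the robot touches nothing.
It fails at once if the robot pushes the crate with more than 21 N (contact force between any of the arm, the fingers and crate above 21 N).
It fails at once if the stop bar is closed before the crate is home (value of joint stop_bar above 1.3 rad and x of any of front_left, front_right in the frame of bay below -0.012 m).
It fails at once if the crate is tipped or lifted off the bench (angle between crate's own z axis and vertical above 0.12 rad or height (world z) of crate above 0.012 m).
It fails at once if something else on the bench is moved by more than 30 mm (distance of any of spray_can, caster, screwdriver from where it was at the start of the episode above 0.03 m).
It also fails if it takes over 72 s, if anything falls off the work surface, if the arm or the gripper's body presses on something with over 40 N, if the wrist force passes 120 N, or if a joint passes its speed limit or range.

## Working session

There is one attempt and no reset: what is moved stays moved. The work goes in short steps, Python scripts to look and compute and a shell command to move; the robot and the scene stay as the last step left them, time stands still between calls to the robot, and variables do not carry over. Pictures are saved under pics/ and viewed, at most 10 in all, crops included, and the job is handed in when it is done.

```bash
mkdir -p pics
python3 - <<'E'
from rig import *
import cv2,numpy as np
for n in("scene","top"):
    f=grab_frame(n);cv2.imwrite(f"pics/{n}0.png",f["color"]);print(n,f["vfov"],f["cx"],f["cy"],np.round(f["R"],3).tolist(),np.round(f["t"],3).tolist())
s=observe();print(s["clock"],s["tcp_pos"],s["tcp_rot"],s["opening"])
E
```

```text
scene 45.038328658251714 319.05187146709244 195.60627256709475 [[0.569, 0.822, 0.016], [0.489, -0.322, -0.811], [-0.662, 0.469, -0.585]] [-0.341, -0.263, 1.58]
top 57.83795253451046 322.2146319415347 199.81033205969024 [[-0.024, -0.999, 0.028], [-0.996, 0.021, -0.091], [0.09, -0.03, -0.995]] [-0.019, 0.615, 0.984]
0.1 [ 0.16887113 -0.60134965  0.19191395] [[ 9.62752894e-01  2.70382499e-01 -4.12100321e-04]
 [ 2.70382805e-01 -9.62752114e-01  1.22681162e-03]
 [-6.50420619e-05 -1.29254128e-03 -9.99999163e-01]] 0.998051715251921
```

View pics/top0.png

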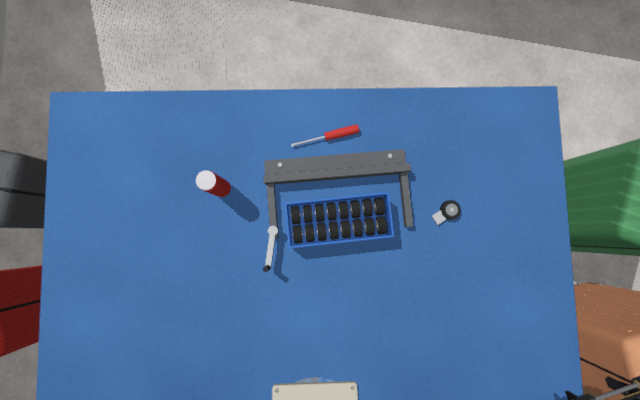

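View pics/scene0.png

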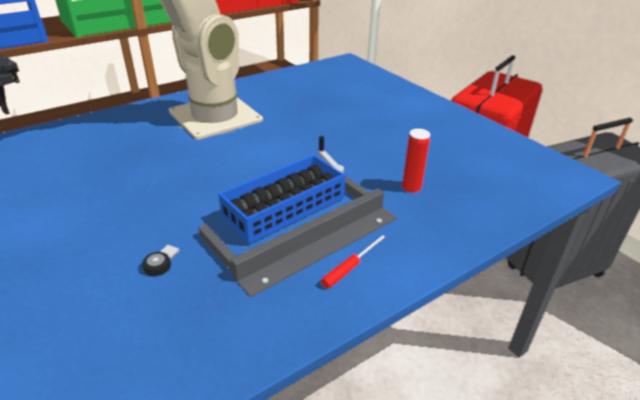

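The top view shows the bay (fence at rows 152-182), the crate at about (340,220), pivot at (272,230), knob at (267,268), can at (207,180) and caster at (450,210). I'll enlarge it to pick corners.

```bash
cat > h.py <<'E'
from rig import *
import cv2,numpy as np
def ray(f,u,v,z):
    F=200/np.tan(np.radians(f["vfov"])/2);R=np.array(f["R"]);t=np.array(f["t"])
    d=R.T@np.array([(u-f["cx"])/F,(v-f["cy"])/F,1]);c=-R.T@t
    return (c+d*(z-c[2])/d[2])
def proj(f,X):
    F=200/np.tan(np.radians(f["vfov"])/2);p=np.array(f["R"])@X+np.array(f["t"])
    return np.array([f["cx"],f["cy"]])+F*p[:2]/p[2]
E
python3 - <<'E'
from h import *
f=grab_frame("top");c=f["color"][140:285,250:430]
cv2.imwrite("pics/topz.png",cv2.resize(c,None,fx=4,fy=4,interpolation=cv2.INTER_CUBIC))
E
```

```text
(no output)
```

View pics/topz.png

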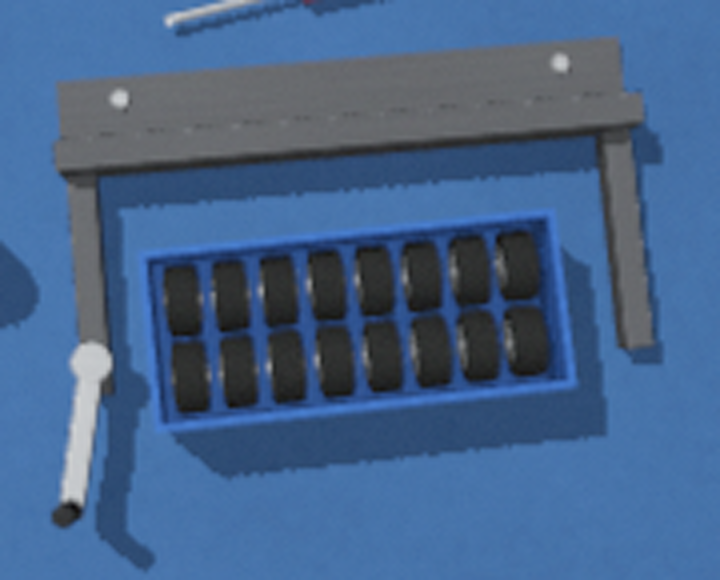

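Crop pixels (×4, offset 250,140): fence inner top edge (55,172)-(642,122), crate rim FL (145,257), FR (552,213), RR (577,385), RL (162,430), pivot (91,360), knob top (64,516).

Run:
```python
from h import *
f=grab_frame("top")
P=lambda u,v,z:ray(f,250+u/4,140+v/4,z)[:2]
fl,fr=P(55,172,.05),P(642,122,.05)
cl=P(98,180,.028);crr=P(600,138,.028);print("cheeks",cl,crr,np.linalg.norm(cl-crr))
d=fl-fr;print("fence",fl,fr,np.linalg.norm(d));y=d/np.linalg.norm(d);x=np.array([y[1],-y[0]])
o=(fl+fr)/2;print("o",o,"yaw",np.arctan2(x[1],x[0]))
B=lambda p:np.round(1000*np.array([(p-o)@x,(p-o)@y]),1)
C=[P(*a,.078) for a in((145,257),(552,213),(577,385),(162,430))]
for n,p in zip(("FL","FR","RR","RL"),C):print(n,np.round(p,4),B(p))
cc=sum(C)/4;w=C[0]-C[1];w2=C[3]-C[2];print("crate",cc,B(cc),np.linalg.norm(w),np.linalg.norm(C[0]-C[3]),[np.arctan2(-q[0],q[1]) for q in(w,w2)])
pv=P(91,360,.048);k=P(64,516,.087);print("pivot",pv,B(pv),"knob",k,B(k),np.linalg.norm(pv-k))
print("pivot exp",o-.132*x+.19*y)
for n,u,v,z in(("can",207,180,.16),("caster",450,210,.02)):print(n,B(ray(f,u,v,z)[:2]),ray(f,u,v,z)[:2])
```

```text
cheeks [0.65867774 0.09921031] [ 0.68153911 -0.25530312] 0.355249795490471
fence [0.66181833 0.1262124 ] [ 0.68872645 -0.27960566] 0.4067091640921359
o [ 0.67527239 -0.07669663] yaw 0.06620894569358288
FL [0.6    0.0637] [-65.9 145.1]
FR [ 0.6236 -0.2083] [ -60.2 -127.9]
RR [ 0.5088 -0.2203] [-175.6 -132.3]
RL [0.4861 0.0543] [-180.1  143.2]
crate [ 0.5546128  -0.07762341] [-120.5    7.1] 0.2730448706026873 0.1142838035463096 [np.float64(0.08678359237196034), np.float64(0.08261870969032016)]
pivot [0.53315834 0.10336437] [-129.9  189.1] knob [0.43300937 0.11763916] [-228.9  209.9] 0.10116118698205345
pivot exp [0.53099109 0.10415388]
can [  2.7 325.8] [0.65638443 0.24852896]
caster [-117.9 -312. ] [ 0.57823484 -0.39577169]
```

```bash
python3 -m inch '[[[25,20,0,0.1,-1],[25,20,0,0.1,-1],[25,20,0,0.1,-1],[25,20,0,0.1,-1],[25,20,0,0.1,-1]]]' 10
python3 -m inch '[[[25,20,0,0,-1],[25,20,0,0,-1],[25,20,0,0,-1],[25,20,0,0,-1],[25,20,0,0,-1]]]'
python3 -m inch '[[[0,35,-10,0,-1],[0,35,-10,0,-1],[0,35,-10,0,-1],[0,35,-10,0,-1],[0,35,-10,0,-1]]]'
python3 -m inch '[[[0,35,-10,0,-1],[0,35,-10,0,-1],[0,35,0,0,-1],[0,35,0,0,-1],[0,35,0,0,-1]]]'
```

```text
clock: 0.62
tcp_pos: [0.295, -0.5006, 0.1926]
tcp_rot: [[0.712, 0.702, -0.0], [0.702, -0.712, 0.0], [-0.0, -0.0, -1.0]]
wrist_force: [0.3, -1.1, 0.2]
opening: 0.706
grip_force: 0.0
clock: 1.03
tcp_pos: [0.42, -0.4005, 0.1926]
tcp_rot: [[0.715, 0.699, -0.0], [0.699, -0.715, 0.0], [-0.0, -0.0, -1.0]]
wrist_force: [0.0, -0.6, -0.2]
opening: 0.327
grip_force: 0.0
clock: 1.45
tcp_pos: [0.4186, -0.2251, 0.1421]
tcp_rot: [[0.715, 0.699, -0.0], [0.699, -0.715, -0.0], [-0.0, 0.0, -1.0]]
wrist_force: [0.7, 0.2, 1.1]
opening: 0.022
grip_force: 0.0
clock: 1.87
tcp_pos: [0.4185, -0.0501, 0.1226]
tcp_rot: [[0.715, 0.699, -0.0], [0.699, -0.715, -0.0], [-0.0, 0.0, -1.0]]
wrist_force: [1.7, -0.0, 0.5]
opening: 0.006
grip_force: 0.0
```

```bash
python3 -m inch '[[[0,20,-18,0,-1],[0,20,-18,0,-1],[0,20,-18,0,-1],[0,20,-20,0,-1],[0,18,-18,0,-1]]]'
python3 -m inch '[[[6,0,0,0,-1],[6,0,0,0,-1],[6,0,0,0,-1],[4,0,0,0,-1],[2,0,0,0,-1]]]'
python3 -m inch '[[[1,0,0,0,-1],[1,0,0,0,-1],[1,0,0,0,-1],[1,0,0,0,-1],[1,0,0,0,-1]]]'
python3 -m inch '[[[1,0,0,0,-1],[1,0,0,0,-1],[1,0,0,0,-1],[1,0,0,0,-1],[1,0,0,0,-1]]]'
python3 - <<'E'
from h import *
f=grab_frame("top");cv2.imwrite("pics/a.png",cv2.resize(f["color"][140:285,250:430],None,fx=4,fy=4,interpolation=cv2.INTER_CUBIC))
E
```

```text
clock: 2.28
tcp_pos: [0.4187, 0.0474, 0.0298]
tcp_rot: [[0.715, 0.699, 0.0], [0.699, -0.715, -0.0], [0.0, 0.0, -1.0]]
wrist_force: [-0.4, -0.2, 1.1]
opening: 0.006
grip_force: 0.0
clock: 2.7
tcp_pos: [0.4444, 0.0455, 0.0313]
tcp_rot: [[0.716, 0.698, 0.001], [0.698, -0.716, -0.0], [0.001, 0.001, -1.0]]
wrist_force: [0.5, -0.1, -0.3]
opening: 0.004
grip_force: 0.0
clock: 3.12
tcp_pos: [0.448, 0.0462, 0.0307]
tcp_rot: [[0.715, 0.699, 0.0], [0.699, -0.715, -0.0], [-0.0, 0.0, -1.0]]
wrist_force: [0.5, -0.4, 0.0]
opening: 0.007
grip_force: 0.0
clock: 3.53
tcp_pos: [0.4531, 0.0463, 0.0307]
tcp_rot: [[0.715, 0.699, 0.0], [0.699, -0.715, -0.0], [0.0, 0.0, -1.0]]
wrist_force: [-0.0, 0.4, 0.2]
opening: 0.005
grip_force: 0.0
```

View pics/a.png

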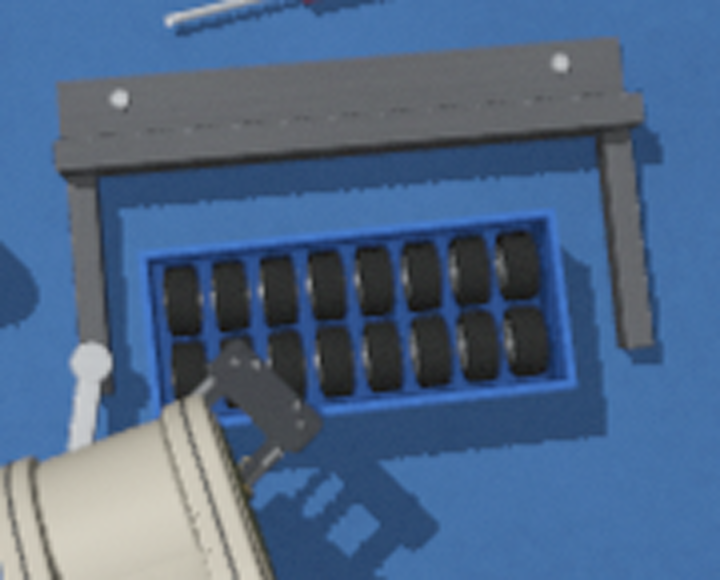

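The gripper stands behind the crate's left rear corner (about crop (250,420)), not yet touching. I'll creep on.

```bash
for i in 1 2 ; do python3 -m inch '[[[1,0,0,0,-1],[1,0,0,0,-1],[1,0,0,0,-1],[1,0,0,0,-1],[1,0,0,0,-1]]]' | egrep 'tcp_pos|force:'; done
python3 -m inch '[[[1,0,0,0,-1],[1,0,0,0,-1],[1,0,0,0,-1],[1,0,0,0,-1],[1,0,0,0,-1]]]' | egrep 'tcp_pos|force:'
python3 -m inch '[[[1,0,0,0,-1],[1,0,0,0,-1],[1,0,0,0,-1],[1,0,0,0,-1],[1,0,0,0,-1]]]' | egrep 'tcp_pos|force:'
```

```text
tcp_pos: [0.4581, 0.0463, 0.0307]
wrist_force: [0.3, 0.2, 0.1]
grip_force: 0.0
tcp_pos: [0.4631, 0.0463, 0.0307]
wrist_force: [0.8, -1.4, 0.3]
grip_force: 0.0
tcp_pos: [0.4681, 0.0463, 0.0307]
wrist_force: [0.2, 0.0, -0.2]
grip_force: 0.0
tcp_pos: [0.473, 0.0463, 0.0306]
wrist_force: [-2.3, 0.3, 0.1]
grip_force: 1.1
```

```bash
python3 -m inch '[[[0.7,0,0,0,-1],[0.7,0,0,0,-1],[0.7,0,0,0,-1],[0.7,0,0,0,-1],[0.7,0,0,0,-1]]]' | egrep 'tcp_pos|force:'
python3 -m inch '[[[0.7,0,0,0,-1],[0.7,0,0,0,-1],[0.7,0,0,0,-1],[0.7,0,0,0,-1],[0.7,0,0,0,-1]]]' | egrep 'tcp_pos|force:'
```

```text
tcp_pos: [0.4736, 0.0463, 0.0302]
wrist_force: [-17.8, 0.5, 14.3]
grip_force: 8.8
tcp_pos: [0.4764, 0.0471, 0.0301]
wrist_force: [-17.1, 4.0, 14.1]
grip_force: 9.0
```

```bash
python3 -m inch '[[[-0.3,0,0.3,0,-1],[-0.3,0,0.3,0,-1],[0,0,0,0,-1],[0,0,0,0,-1],[0,0,0,0,-1]]]'
python3 - <<'E'
from h import *
f=grab_frame("scene");cv2.imwrite("pics/b.png",cv2.resize(f["color"][110:290,180:420],None,fx=3,fy=3,interpolation=cv2.INTER_CUBIC))
E
```

```text
clock: 6.5
tcp_pos: [0.4764, 0.0471, 0.0304]
tcp_rot: [[0.714, 0.7, -0.006], [0.7, -0.714, 0.0], [-0.004, -0.004, -1.0]]
wrist_force: [-12.1, 3.1, 5.6]
opening: 0.005
grip_force: 6.0
```

View pics/b.png

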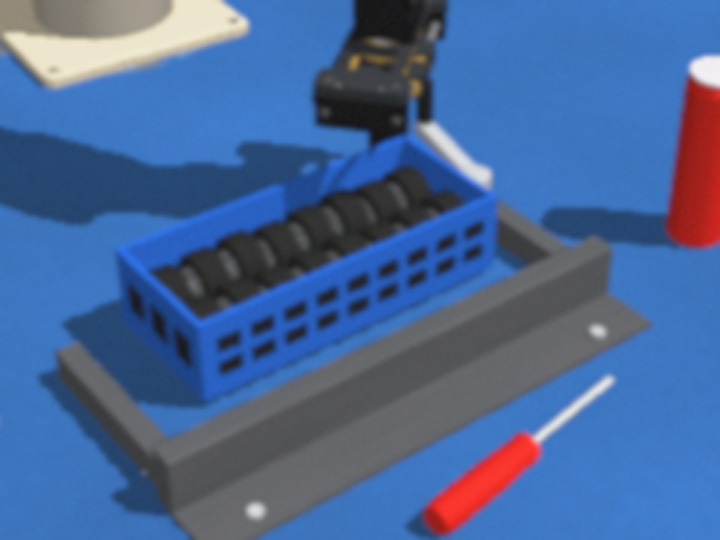

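The tool is against the rear wall near the left corner (crop (385,135)), nothing wedged; a little lift relieves the vertical friction.

```bash
python3 -m inch '[[[0.4,0,0.2,0,-1],[0.4,0,0.2,0,-1],[0.4,0,0.1,0,-1],[0.4,0,0,0,-1],[0.4,0,0,0,-1]]]' | egrep 'tcp_pos|force:'
python3 -m inch '[[[0.5,0,0,0,-1],[0.5,0,0,0,-1],[0.5,0,0,0,-1],[0.5,0,0,0,-1],[0.5,0,0,0,-1]]]' | egrep 'tcp_pos|force:'
```

```text
tcp_pos: [0.478, 0.0474, 0.0305]
wrist_force: [-12.4, 5.6, 2.2]
grip_force: 5.8
tcp_pos: [0.4805, 0.0478, 0.0305]
wrist_force: [-12.1, 5.7, 2.1]
grip_force: 5.9
```

```bash
python3 -m inch '[[[0.7,0,0,0,-1],[0.8,0,0,0,-1],[0.9,0,0,0,-1],[1,0,0,0,-1],[1,0,0,0,-1]]]' | egrep 'tcp_pos|force:'
python3 -m inch '[[[1,0,0,0,-1],[1,0,0,0,-1],[1,0,0,0,-1],[1,0,0,0,-1],[1,0,0,0,-1]]]' | egrep 'tcp_pos|wrist_force:'
python3 -m inch '[[[1,0,0,0,-1],[1,0,0,0,-1],[1,0,0,0,-1],[1,0,0,0,-1],[1,0,0,0,-1]]]' | egrep 'tcp_pos|wrist_force:'
```

```text
tcp_pos: [0.4849, 0.0482, 0.0306]
wrist_force: [-12.2, 7.4, 2.1]
grip_force: 5.9
tcp_pos: [0.49, 0.0485, 0.0306]
wrist_force: [-11.1, 6.9, 0.8]
tcp_pos: [0.4951, 0.0486, 0.0306]
wrist_force: [-11.1, 7.6, 0.9]
```

```bash
python3 -m inch '[[[1,0,0,0,-1],[1,0,0,0,-1],[1,0,0,0,-1],[1,0,0,0,-1],[1,0,0,0,-1]]]' | egrep 'tcp_pos|wrist_force:'
python3 -m inch '[[[-10,0,0,0,-1],[-25,-10,0,0,-1],[-15,-35,0,0,-1],[0,-40,0,0,-1],[0,-40,0,0,-1]]]' | egrep 'tcp_pos|wrist_force:'
python3 -m inch '[[[0,-40,0,0,-1],[0,-40,0,0,-1],[0,-30,0,0,-1],[0,-16,0,0,-1],[0,0,0,0,-1]]]' | egrep 'tcp_pos|wrist_force:'
python3 - <<'E'
from h import *
f=grab_frame("top");cv2.imwrite("pics/c.png",cv2.resize(f["color"][140:285,250:430],None,fx=4,fy=4,interpolation=cv2.INTER_CUBIC))
E
```

```text
tcp_pos: [0.5002, 0.0486, 0.0306]
wrist_force: [-10.5, 6.9, 1.7]
tcp_pos: [0.4526, -0.0802, 0.0323]
wrist_force: [1.1, -0.8, 0.2]
tcp_pos: [0.4526, -0.2095, 0.0319]
wrist_force: [-0.1, -0.4, 0.2]
```

View pics/c.png

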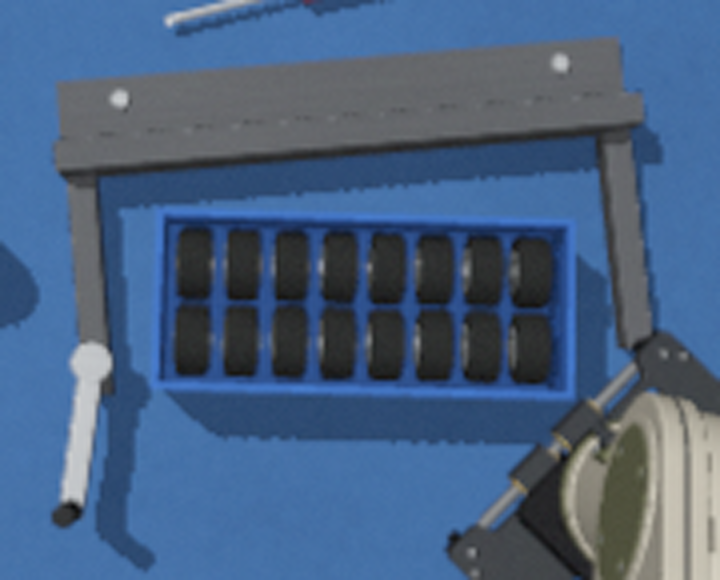

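Rim corners now in crop: FL (160,215), FR (575,222), RR (577,397), RL (156,389); the arm waits behind at the right.

```bash
cat >> h.py <<'E'
O=np.array([.6753,-.0767]);Y=.066
X=np.array([np.cos(Y),np.sin(Y)]);YY=np.array([-X[1],X[0]])
def B(p):return np.round(1000*np.array([(p-O)@X,(p-O)@YY]),1)
def corners(f,px):
    C=np.array([ray(f,250+u/4,140+v/4,.078)[:2] for u,v in px])
    c=C.mean(0);w=C[0]+C[3]-C[1]-C[2];yaw=np.arctan2(-w[0],w[1])
    R=np.array([[np.cos(yaw),-np.sin(yaw)],[np.sin(yaw),np.cos(yaw)]])
    print("centre",np.round(c,4),B(c),"yaw rel",round(yaw-Y,3))
    for n,q in zip(("FL","FR","RR","RL"),((60,140),(60,-140),(-60,-140),(-60,140))):
        p=c+R@np.array(q)/1000;print(n,np.round(p,4),B(p))
E
python3 -c "
from h import *
corners(grab_frame('top'),[(160,215),(575,222),(577,397),(156,389)])"
```

```text
centre [ 0.5647 -0.0831] [-110.8    1. ] yaw rel -0.106
FL [0.6303 0.0544] [-36.3 133.8]
FR [ 0.619  -0.2254] [ -66.  -144.6]
RR [ 0.4991 -0.2205] [-185.3 -131.9]
RL [0.5104 0.0593] [-155.6  146.5]
```

```bash
python3 -m inch '[[[10,0,0,0,-1],[10,0,0,0,-1],[6,0,0,0,-1],[2,0,0,0,-1],[0.5,0,0,0,-1]]]' | egrep 'tcp_pos|wrist_force:'
python3 -m inch '[[[0.8,0,0,0,-1],[0.8,0,0,0,-1],[0.8,0,0,0,-1],[0.8,0,0,0,-1],[0.8,0,0,0,-1]]]' | egrep 'tcp_pos|wrist_force:'
python3 -m inch '[[[0.5,0,0.1,0,-1],[0.5,0,0.1,0,-1],[0.5,0,0.1,0,-1],[0.5,0,0.1,0,-1],[0.5,0,0.1,0,-1]]]' | egrep 'tcp_pos|wrist_force:'
python3 -m inch '[[[0.5,0,0.1,0,-1],[0.5,0,0.1,0,-1],[0.5,0,0.1,0,-1],[0.5,0,0.1,0,-1],[0.5,0,0.1,0,-1]]]' | egrep 'tcp_pos|wrist_force:'
```

```text
tcp_pos: [0.4827, -0.2038, 0.0317]
wrist_force: [-0.6, -1.0, -0.4]
tcp_pos: [0.4858, -0.2049, 0.0318]
wrist_force: [0.3, -0.2, -0.5]
tcp_pos: [0.4877, -0.2048, 0.0321]
wrist_force: [-3.0, -0.0, 1.1]
tcp_pos: [0.4881, -0.2048, 0.032]
wrist_force: [-12.9, 0.3, 5.0]
```

```bash
python3 -m inch '[[[0.3,0,0.1,0,-1],[0.3,0,0.1,0,-1],[0.3,0,0.1,0,-1],[0.3,0,0,0,-1],[0.3,0,0,0,-1]]]' | egrep 'tcp_pos|wrist_force:'
python3 -m inch '[[[0.4,0,0,0,-1],[0.4,0,0,0,-1],[0.4,0,0,0,-1],[0.4,0,0,0,-1],[0.4,0,0,0,-1]]]' | egrep 'tcp_pos|wrist_force:'
python3 -m inch '[[[0.6,0,0,0,-1],[0.6,0,0,0,-1],[0.6,0,0,0,-1],[0.6,0,0,0,-1],[0.6,0,0,0,-1]]]' | egrep 'tcp_pos|wrist_force:'
```

```text
tcp_pos: [0.4894, -0.2052, 0.0321]
wrist_force: [-11.3, -0.8, 3.3]
tcp_pos: [0.4912, -0.2056, 0.0321]
wrist_force: [-12.6, -2.3, 3.8]
tcp_pos: [0.4941, -0.2062, 0.0321]
wrist_force: [-11.5, -4.4, 2.9]
```

```bash
python3 -m inch '[[[0.8,0,0,0,-1],[1,0,0,0,-1],[1.2,0,0,0,-1],[1.2,0,0,0,-1],[1.2,0,0,0,-1]]]' | egrep 'tcp_pos|wrist_force:'
for i in 1 2 3 4 5; do python3 -m inch '[[[1.2,0,0,0,-1],[1.2,0,0,0,-1],[1.2,0,0,0,-1],[1.2,0,0,0,-1],[1.2,0,0,0,-1]]]' | egrep 'tcp_pos|wrist_force:'; done
```

```text
tcp_pos: [0.4994, -0.2069, 0.0322]
wrist_force: [-11.6, -6.4, 2.7]
tcp_pos: [0.5054, -0.2074, 0.0322]
wrist_force: [-11.3, -6.9, 1.5]
tcp_pos: [0.5115, -0.2076, 0.0322]
wrist_force: [-11.6, -7.1, 1.5]
tcp_pos: [0.5176, -0.2076, 0.0322]
wrist_force: [-11.0, -7.3, 1.6]
tcp_pos: [0.5237, -0.2076, 0.0322]
wrist_force: [-11.0, -7.6, 1.8]
tcp_pos: [0.5297, -0.2075, 0.0322]
wrist_force: [-10.2, -7.2, 1.1]
```

```bash
python3 -m inch '[[[-15,0,0,0,-1],[-35,5,0,0,-1],[-18,30,0,0,-1],[0,40,0,0,-1],[0,40,0,0,-1]]]' | egrep 'tcp_pos|wrist_force:'
python3 -m inch '[[[0,40,0,0,-1],[0,40,0,0,-1],[0,33,0,0,-1],[0,16,0,0,-1],[0,2,0,0,-1]]]' | egrep 'clock|tcp_pos|wrist_force:'
python3 - <<'E'
from h import *
f=grab_frame("top");cv2.imwrite("pics/d.png",cv2.resize(f["color"][140:285,250:430],None,fx=4,fy=4,interpolation=cv2.INTER_CUBIC))
E
```

```text
tcp_pos: [0.464, -0.0898, 0.0333]
wrist_force: [1.0, -0.4, 0.7]
clock: 16.23
tcp_pos: [0.465, 0.0456, 0.0336]
wrist_force: [-0.3, -0.3, 0.4]
```

View pics/d.png

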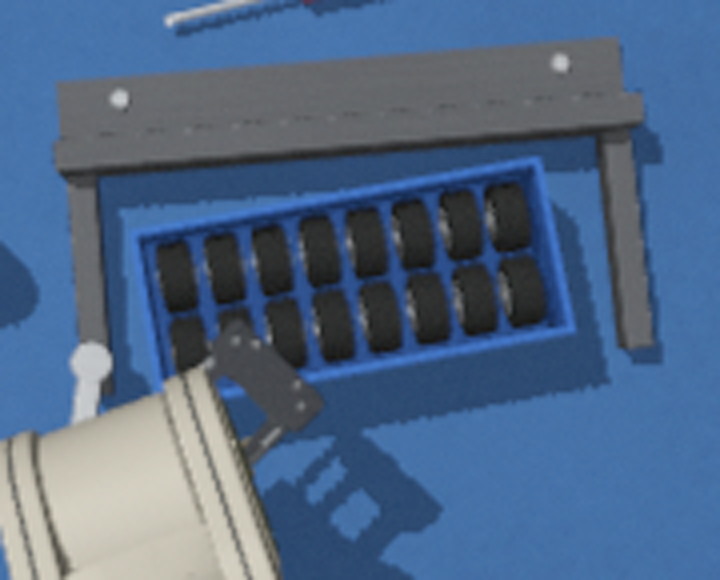

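Rim corners: FL (135,234), FR (542,158), RR (575,330), RL hidden, about (166,407); crate turned the other way and nearer the fence.

```bash
python3 -c "
from h import *
corners(grab_frame('top'),[(135,234),(542,158),(575,330),(166,407)])"
```

```text
centre [ 0.5806 -0.0755] [-94.4   7.5] yaw rel 0.097
FL [0.6171 0.0724] [-48.3 152.6]
FR [ 0.6625 -0.2039] [ -21.1 -126.1]
RR [ 0.5441 -0.2234] [-140.6 -137.7]
RL [0.4987 0.0529] [-167.7  141. ]
```

```bash
python3 -m inch '[[[6,0,0,0,-1],[6,0,0,0,-1],[3,0,0,0,-1],[1.5,0,0,0,-1],[0.5,0,0,0,-1]]]' | egrep 'tcp_pos|wrist_force:'
for i in 1 2 3; do python3 -m inch '[[[0.5,0,0.1,0,-1],[0.5,0,0.1,0,-1],[0.5,0,0.1,0,-1],[0.5,0,0.1,0,-1],[0.5,0,0.1,0,-1]]]' | egrep 'tcp_pos|wrist_force:';done
```

```text
tcp_pos: [0.4821, 0.0408, 0.0329]
wrist_force: [-0.4, 0.2, 0.6]
tcp_pos: [0.4842, 0.0412, 0.0336]
wrist_force: [-0.0, 1.3, 0.5]
tcp_pos: [0.4867, 0.0413, 0.0341]
wrist_force: [-0.6, -0.3, 0.2]
tcp_pos: [0.4893, 0.0413, 0.0346]
wrist_force: [-0.9, 0.6, -0.5]
```

```bash
python3 -m inch '[[[-2,1,0,0,-1],[0,2,0,0,-1],[0,1,0,0,-1],[0,0,0,0,-1],[0.5,0,0,0,-1]]]' | egrep 'tcp_pos|wrist_force:'
for i in 1 2 3; do python3 -m inch '[[[0.5,0,0.1,0,-1],[0.5,0,0.1,0,-1],[0.5,0,0.1,0,-1],[0.5,0,0.1,0,-1],[0.5,0,0.1,0,-1]]]' | egrep 'tcp_pos|wrist_force:';done
```

```text
tcp_pos: [0.4877, 0.0454, 0.0346]
wrist_force: [0.4, -0.1, 0.3]
tcp_pos: [0.4892, 0.0453, 0.0347]
wrist_force: [-6.4, 0.4, 0.9]
tcp_pos: [0.4896, 0.0453, 0.0346]
wrist_force: [-12.9, 0.7, 5.2]
tcp_pos: [0.4921, 0.0461, 0.0349]
wrist_force: [-10.0, 2.9, -0.9]
```

Sliding smoothly; push on to about x = 0.531.

```bash
python3 -m inch '[[[0.6,0,0,0,-1],[0.8,0,0,0,-1],[1,0,0,0,-1],[1.2,0,0,0,-1],[1.2,0,0,0,-1]]]' | egrep 'tcp_pos|wrist_force:'
for i in 1 2 3 4 5 ; do python3 -m inch '[[[1.2,0,0,0,-1],[1.2,0,0,0,-1],[1.2,0,0,0,-1],[1.2,0,0,0,-1],[1.2,0,0,0,-1]]]' | egrep 'tcp_pos|wrist_force:'; done
```

```text
tcp_pos: [0.4967, 0.0469, 0.0348]
wrist_force: [-12.1, 5.7, 0.5]
tcp_pos: [0.5028, 0.0476, 0.0349]
wrist_force: [-11.3, 7.8, 1.2]
tcp_pos: [0.5088, 0.0478, 0.0349]
wrist_force: [-12.5, 8.7, 0.2]
tcp_pos: [0.5149, 0.0479, 0.0349]
wrist_force: [-10.8, 7.7, -0.6]
tcp_pos: [0.521, 0.0481, 0.0349]
wrist_force: [-10.9, 9.4, 0.5]
tcp_pos: [0.5271, 0.0482, 0.0349]
wrist_force: [-9.4, 8.8, -0.3]
```

```bash
python3 -m inch '[[[-10,0,-1,0,-1],[-20,-10,-1,0,-1],[0,-35,0,0,-1],[0,-40,0,0,-1],[0,-40,0,0,-1]]]' | egrep 'tcp_pos|wrist_force:'
python3 -m inch '[[[0,-40,0,0,-1],[0,-40,0,0,-1],[0,-30,0,0,-1],[0,-13,0,0,-1],[0,-2,0,0,-1]]]' | egrep 'tcp_pos|wrist_force:'
python3 -m inch '[[[4,0,0,0,-1],[3,0,0,0,-1],[1,0,0,0,-1],[0,0,0,0,-1],[0,0,0,0,-1]]]' | egrep 'clock|tcp_pos|wrist_force:'
python3 - <<'E'
from h import *
f=grab_frame("top");cv2.imwrite("pics/e.png",cv2.resize(f["color"][140:285,250:430],None,fx=4,fy=4,interpolation=cv2.INTER_CUBIC))
E
```

```text
tcp_pos: [0.5003, -0.0809, 0.0345]
wrist_force: [0.9, -0.7, -0.3]
tcp_pos: [0.4997, -0.2085, 0.034]
wrist_force: [-0.1, 0.6, 0.6]
clock: 23.42
tcp_pos: [0.5084, -0.2035, 0.0341]
wrist_force: [-0.4, 0.7, -0.5]
```

View pics/e.png

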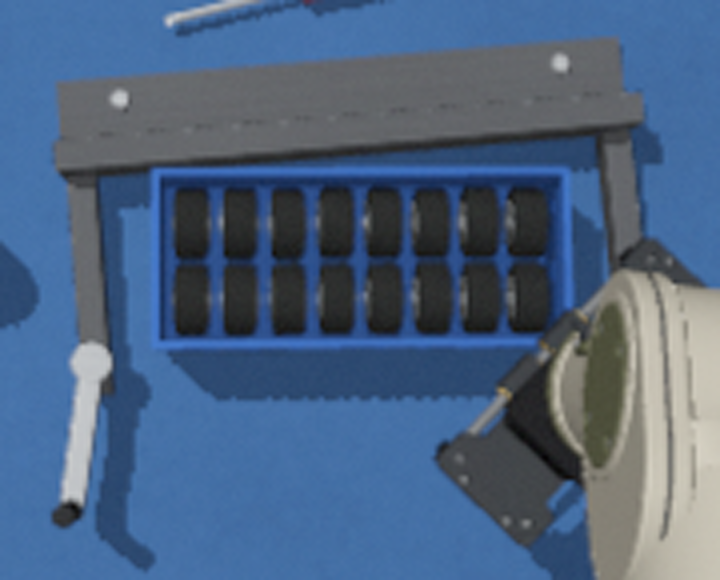

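Rim corners: FL (152,169), FR (571,168), RR (573,346), RL (155,347).

```bash
python3 -c "
from h import *
corners(grab_frame('top'),[(152,169),(571,168),(573,346),(155,347)])"
python3 -m inch '[[[3,-2,0,0,-1],[2,-1,0,0,-1],[0.5,0,0,0,-1],[0.5,0,0,0,-1],[0.5,0,0,0,-1]]]' | egrep 'tcp_pos|wrist_force:'
for i in 1 2 3; do python3 -m inch '[[[0.5,0,0.1,0,-1],[0.5,0,0.1,0,-1],[0.5,0,0.1,0,-1],[0.5,0,0.1,0,-1],[0.5,0,0.1,0,-1]]]' | egrep 'tcp_pos|wrist_force:';done
```

```text
centre [ 0.5968 -0.0812] [-78.6   0.7] yaw rel -0.085
FL [0.6595 0.0576] [ -6.9 135.1]
FR [ 0.6541 -0.2223] [ -30.7 -143.9]
RR [ 0.5342 -0.22  ] [-150.3 -133.7]
RL [0.5395 0.0599] [-126.5  145.3]
tcp_pos: [0.5145, -0.2077, 0.034]
wrist_force: [0.7, -0.2, 0.2]
tcp_pos: [0.5171, -0.2077, 0.0346]
wrist_force: [0.3, -0.3, 0.1]
tcp_pos: [0.5196, -0.2077, 0.0351]
wrist_force: [0.1, -0.5, 0.7]
tcp_pos: [0.5221, -0.2077, 0.0356]
wrist_force: [0.2, -0.3, 0.2]
```

```bash
for i in 1 2 3; do python3 -m inch '[[[0.5,0,0.1,0,-1],[0.5,0,0.1,0,-1],[0.5,0,0.1,0,-1],[0.5,0,0,0,-1],[0.5,0,0,0,-1]]]' | egrep 'tcp_pos|wrist_force:';done
```

```text
tcp_pos: [0.523, -0.2078, 0.0354]
wrist_force: [-8.7, 0.7, 4.2]
tcp_pos: [0.5243, -0.2081, 0.0354]
wrist_force: [-11.9, -0.3, 5.7]
tcp_pos: [0.5266, -0.2087, 0.0355]
wrist_force: [-11.2, -1.9, 3.3]
```

```bash
for i in 1 2 3; do python3 -m inch '[[[0.9,0,0,0,-1],[1.1,0,0,0,-1],[1.1,0,0,0,-1],[1.1,0,0,0,-1],[1.1,0,0,0,-1]]]' | egrep 'tcp_pos|wrist_force:';done
for i in 1 2; do python3 -m inch '[[[0.6,0,0,0,-1],[0.5,0,0,0,-1],[0.5,0,0,0,-1],[0.4,0,0,0,-1],[0.4,0,0,0,-1]]]' | egrep 'tcp_pos|wrist_force:';done
```

```text
tcp_pos: [0.5317, -0.2096, 0.0356]
wrist_force: [-11.8, -4.5, 2.7]
tcp_pos: [0.537, -0.2102, 0.0356]
wrist_force: [-11.7, -5.6, 3.4]
tcp_pos: [0.5423, -0.2106, 0.0356]
wrist_force: [-11.7, -7.0, 2.8]
tcp_pos: [0.5447, -0.2107, 0.0356]
wrist_force: [-10.7, -7.3, 1.7]
tcp_pos: [0.5471, -0.2108, 0.0356]
wrist_force: [-10.0, -6.6, 3.3]
```

```bash
python3 -m inch '[[[0.4,0,0,0,-1],[0.3,0,0,0,-1],[0.3,0,0,0,-1],[0.3,0,0,0,-1],[0.3,0,0,0,-1]]]' | egrep 'tcp_pos|wrist_force:'
python3 -m inch '[[[0.2,0,0,0,-1],[0.2,0,0,0,-1],[0.2,0,0,0,-1],[0.2,0,0,0,-1],[0.2,0,0,0,-1]]]' | egrep 'tcp_pos|wrist_force:'
```

```text
tcp_pos: [0.5487, -0.2108, 0.0356]
wrist_force: [-11.0, -6.8, 2.7]
tcp_pos: [0.5497, -0.2108, 0.0357]
wrist_force: [-9.9, -7.3, 1.7]
```

```bash
python3 -m inch '[[[-15,0,-1,0,-1],[-25,5,-1,0,-1],[-6,30,0,0,-1],[0,40,0,0,-1],[0,40,0,0,-1]]]' | egrep 'tcp_pos|wrist_force:'
python3 -m inch '[[[0,40,0,0,-1],[0,40,0,0,-1],[0,35,0,0,-1],[0,20,0,0,-1],[0,5,0,0,-1]]]' | egrep 'tcp_pos|wrist_force:'
python3 -m inch '[[[2,0,0,0,-1],[2,0,0,0,-1],[1,0,0,0,-1],[0,0,0,0,-1],[0,0,0,0,-1]]]' | egrep 'clock|tcp_pos|wrist_force:'
python3 - <<'E'
from h import *
f=grab_frame("top");cv2.imwrite("pics/f.png",cv2.resize(f["color"][140:285,250:430],None,fx=4,fy=4,interpolation=cv2.INTER_CUBIC))
E
```

```text
tcp_pos: [0.5067, -0.0926, 0.0348]
wrist_force: [1.3, 0.4, -0.2]
tcp_pos: [0.507, 0.0523, 0.0351]
wrist_force: [-0.9, 0.1, 0.5]
clock: 30.6
tcp_pos: [0.512, 0.046, 0.0343]
wrist_force: [0.6, 0.2, -0.4]
```

View pics/f.png

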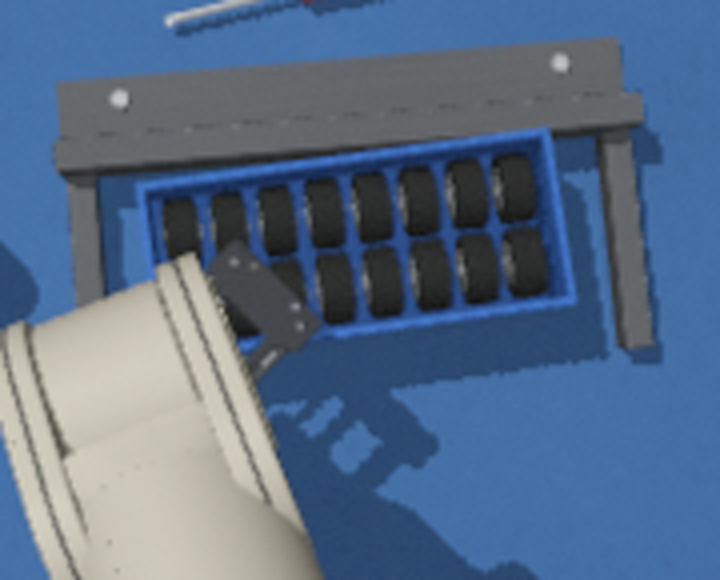

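Rim corners: FL (138,184), FR (549,129) close to the fence, RR (576,302); RL hidden at about (165,358).

```bash
python3 -c "
from h import *
corners(grab_frame('top'),[(138,184),(549,129),(576,302),(165,358)])"
python3 -m inch '[[[2,0,0,0,-1],[1,0,0,0,-1],[0.5,0,0.1,0,-1],[0.5,0,0.1,0,-1],[0.5,0,0.1,0,-1]]]' | egrep 'tcp_pos|wrist_force:'
for i in 1 2 3; do python3 -m inch '[[[0.5,0,0.1,0,-1],[0.5,0,0.1,0,-1],[0.5,0,0.1,0,-1],[0.5,0,0.1,0,-1],[0.5,0,0.1,0,-1]]]' | egrep 'tcp_pos|wrist_force:';done
```

```text
centre [ 0.6065 -0.0778] [-68.7   3.4] yaw rel 0.047
FL [0.6503 0.0681] [-15.4 146.1]
FR [ 0.6819 -0.2101] [  -2.2 -133.6]
RR [ 0.5627 -0.2237] [-122.1 -139.2]
RL [0.5311 0.0545] [-135.3  140.5]
tcp_pos: [0.5164, 0.0473, 0.0348]
wrist_force: [0.5, -0.2, 0.3]
tcp_pos: [0.5186, 0.0473, 0.0352]
wrist_force: [-2.2, -0.3, -0.5]
tcp_pos: [0.5191, 0.0473, 0.035]
wrist_force: [-10.2, 0.1, 3.2]
tcp_pos: [0.5209, 0.0479, 0.0352]
wrist_force: [-10.8, 2.4, 1.5]
```

```bash
python3 -m inch '[[[0.8,0,0,0,-1],[1,0,0,0,-1],[1,0,0,0,-1],[1,0,0,0,-1],[0.8,0,0,0,-1]]]' | egrep 'tcp_pos|wrist_force:'
for i in 1 2 ; do python3 -m inch '[[[0.5,0,0,0,-1],[0.5,0,0,0,-1],[0.5,0,0,0,-1],[0.4,0,0,0,-1],[0.4,0,0,0,-1]]]' | egrep 'tcp_pos|wrist_force:';done
python3 -m inch '[[[0.3,0,0,0,-1],[0.3,0,0,0,-1],[0.3,0,0,0,-1],[0.2,0,0,0,-1],[0.2,0,0,0,-1]]]' | egrep 'tcp_pos|wrist_force:'
```

```text
tcp_pos: [0.5253, 0.0488, 0.0352]
wrist_force: [-10.8, 4.8, 1.1]
tcp_pos: [0.5275, 0.0492, 0.0352]
wrist_force: [-11.4, 4.5, 2.1]
tcp_pos: [0.5298, 0.0495, 0.0352]
wrist_force: [-12.6, 6.8, 2.8]
tcp_pos: [0.5312, 0.0496, 0.0352]
wrist_force: [-12.1, 7.7, 1.5]
```

```bash
for i in 1 2 3; do python3 -m inch '[[[0.2,0,0,0,-1],[0.2,0,0,0,-1],[0.2,0,0,0,-1],[0.1,0,0,0,-1],[0.1,0,0,0,-1]]]' | egrep 'tcp_pos|wrist_force:';done
```

```text
tcp_pos: [0.532, 0.0497, 0.0352]
wrist_force: [-11.1, 6.7, 1.6]
tcp_pos: [0.5328, 0.0498, 0.0352]
wrist_force: [-11.9, 7.8, 2.1]
tcp_pos: [0.5336, 0.0498, 0.0352]
wrist_force: [-12.1, 8.6, 1.6]
```

```bash
python3 -m inch '[[[-8,0,-1,0,-1],[-8,-10,-1,0,-1],[0,-35,0,0,-1],[0,-40,0,0,-1],[0,-40,0,0,-1]]]' | egrep 'tcp_pos|wrist_force:'
python3 -m inch '[[[0,-40,0,0,-1],[0,-40,0,0,-1],[0,-33,0,0,-1],[0,-16,0,0,-1],[0,-5,0,0,-1]]]' | egrep 'tcp_pos|wrist_force:'
python3 -m inch '[[[8,0,0,0,-1],[6,0,0,0,-1],[3,0,0,0,-1],[1,0,0,0,-1],[0.5,0,0,0,-1]]]' | egrep 'tcp_pos|wrist_force:'
```

```text
tcp_pos: [0.5205, -0.0801, 0.0347]
wrist_force: [1.4, -0.7, -0.6]
tcp_pos: [0.5194, -0.2173, 0.0343]
wrist_force: [0.9, 0.4, -0.6]
tcp_pos: [0.5398, -0.2102, 0.0343]
wrist_force: [0.1, -0.1, 0.6]
```

```bash
for i in 1 2 3 4; do python3 -m inch '[[[0.5,0,0.1,0,-1],[0.5,0,0.1,0,-1],[0.5,0,0.1,0,-1],[0.5,0,0.1,0,-1],[0.5,0,0.1,0,-1]]]' | egrep 'clock|tcp_pos|wrist_force:';done
```

```text
clock: 36.95
tcp_pos: [0.5417, -0.2118, 0.0348]
wrist_force: [0.5, -0.0, 0.0]
clock: 37.37
tcp_pos: [0.5442, -0.2118, 0.0353]
wrist_force: [-0.1, 0.1, 0.3]
clock: 37.78
tcp_pos: [0.5456, -0.2118, 0.0354]
wrist_force: [-5.4, 1.0, 2.2]
clock: 38.2
tcp_pos: [0.5467, -0.212, 0.0354]
wrist_force: [-10.2, -0.3, 2.3]
```

```bash
for i in 1 2; do python3 -m inch '[[[0.4,0,0,0,-1],[0.4,0,0,0,-1],[0.4,0,0,0,-1],[0.3,0,0,0,-1],[0.3,0,0,0,-1]]]' | egrep 'tcp_pos|wrist_force:';done
for i in 1 2; do python3 -m inch '[[[0.2,0,0,0,-1],[0.2,0,0,0,-1],[0.2,0,0,0,-1],[0.1,0,0,0,-1],[0.1,0,0,0,-1]]]' | egrep 'clock|tcp_pos|wrist_force:';done
```

```text
tcp_pos: [0.5484, -0.2124, 0.0354]
wrist_force: [-10.4, -1.2, 2.8]
tcp_pos: [0.5501, -0.2127, 0.0354]
wrist_force: [-10.0, -1.1, 2.6]
clock: 39.45
tcp_pos: [0.5509, -0.2129, 0.0354]
wrist_force: [-10.8, -1.5, 2.0]
clock: 39.87
tcp_pos: [0.5516, -0.2131, 0.0354]
wrist_force: [-10.9, -2.1, 2.2]
```

```bash
for i in 1 2 3; do python3 -m inch '[[[0.2,0,0,0,-1],[0.2,0,0,0,-1],[0.2,0,0,0,-1],[0.1,0,0,0,-1],[0.1,0,0,0,-1]]]' | egrep 'tcp_pos|wrist_force:';done
```

```text
tcp_pos: [0.552, -0.2131, 0.0354]
wrist_force: [-12.8, -2.3, 4.4]
tcp_pos: [0.5521, -0.2131, 0.0353]
wrist_force: [-15.6, -2.1, 6.7]
tcp_pos: [0.5521, -0.2131, 0.0352]
wrist_force: [-20.1, -1.6, 8.3]
```

```bash
python3 -m inch '[[[-4,0,-0.5,0,-1],[-12,5,-0.5,0,-1],[-12,30,0,0,-1],[-5,40,0,0,-1],[0,40,0,0,-1]]]' | egrep 'tcp_pos|wrist_force:'
python3 -m inch '[[[0,40,0,0,-1],[0,40,0,0,-1],[0,35,0,0,-1],[0,20,0,0,-1],[0,8,0,0,-1]]]' | egrep 'tcp_pos|wrist_force:'
python3 -m inch '[[[3,1,0,0,-1],[2,1,0,0,-1],[1,0,0,0,-1],[0,0,0,0,-1],[0,0,0,0,-1]]]' | egrep 'clock|tcp_pos|wrist_force:'
```

```text
tcp_pos: [0.523, -0.0966, 0.0354]
wrist_force: [2.4, -0.2, 0.2]
tcp_pos: [0.524, 0.0509, 0.0358]
wrist_force: [-0.1, -0.1, 0.5]
clock: 42.37
tcp_pos: [0.53, 0.0468, 0.0351]
wrist_force: [0.9, 0.7, 0.2]
```

```bash
for i in 1 2 3; do python3 -m inch '[[[0.3,0,0.08,0,-1],[0.3,0,0.08,0,-1],[0.3,0,0.08,0,-1],[0.3,0,0.08,0,-1],[0.3,0,0.08,0,-1]]]' | egrep 'tcp_pos|wrist_force:';done
```

```text
tcp_pos: [0.5309, 0.0479, 0.0355]
wrist_force: [-2.6, -1.2, -0.8]
tcp_pos: [0.5312, 0.0479, 0.0355]
wrist_force: [-7.9, -2.2, 1.0]
tcp_pos: [0.5321, 0.0482, 0.0355]
wrist_force: [-8.8, -0.3, 0.1]
```

```bash
for i in 1 2 ; do python3 -m inch '[[[0.25,0,0,0,-1],[0.25,0,0,0,-1],[0.25,0,0,0,-1],[0.15,0,0,0,-1],[0.1,0,0,0,-1]]]' | egrep 'tcp_pos|wrist_force:';done
```

```text
tcp_pos: [0.5329, 0.0485, 0.0355]
wrist_force: [-9.0, -0.4, 0.1]
tcp_pos: [0.5339, 0.0488, 0.0355]
wrist_force: [-9.0, 0.5, 1.5]
```

```bash
python3 -m inch '[[[0.2,0,0,0,-1],[0.2,0,0,0,-1],[0.1,0,0,0,-1],[0.1,0,0,0,-1],[0.1,0,0,0,-1]]]' | egrep 'clock|tcp_pos|wrist_force:'
```

```text
clock: 44.87
tcp_pos: [0.5345, 0.049, 0.0355]
wrist_force: [-10.2, 1.1, 1.6]
```

```bash
python3 -m inch '[[[0.2,0,0,0,-1],[0.2,0,0,0,-1],[0.1,0,0,0,-1],[0.1,0,0,0,-1],[0.1,0,0,0,-1]]]' | egrep 'clock|tcp_pos|wrist_force:'
```

```text
clock: 45.28
tcp_pos: [0.5351, 0.0491, 0.0355]
wrist_force: [-10.3, 0.8, 1.1]
```

```bash
python3 -m inch '[[[0.2,0,0,0,-1],[0.2,0,0,0,-1],[0.1,0,0,0,-1],[0.1,0,0,0,-1],[0.1,0,0,0,-1]]]' | egrep 'clock|tcp_pos|wrist_force:'
```

```text
clock: 45.7
tcp_pos: [0.5352, 0.0492, 0.0354]
wrist_force: [-12.3, 1.2, 2.9]
```

Both corners have now touched (left at x=.535, matching the predicted flush line). Back off and raise while I refine the knob position from the saved first views.

```bash
python3 -m inch '[[[-4,0,0,0,-1],[-20,0,5,0,-1],[-25,0,25,0,-1],[-15,-25,30,0,-1],[0,-30,25,0,-1]]]' | egrep 'clock|tcp_pos|wrist_force:'
python3 - <<'E'
from h import *
f=grab_frame("top");im=cv2.imread("pics/topz.png")
m=(im.max(2)<60).astype(np.uint8);m[:, :]*=1
n,l,s,c=cv2.connectedComponentsWithStats(m)
for i in range(1,n):
    if c[i][0]<130 and c[i][1]>450 and s[i,4]>20:print(c[i],s[i]);
    if c[i][0]<130 and c[i][1]>450 and s[i,4]>20:
        for z in(.066,.087):p=ray(f,250+c[i][0]/4,140+c[i][1]/4,z);print(z,p)
g=grab_frame("scene");im=cv2.imread("pics/scene0.png")[130:160,310:335]
m=(im.max(2)<70).astype(np.uint8);n,l,s,c=cv2.connectedComponentsWithStats(m)
for i in range(1,n):
    if s[i,4]>8:
        print("scene",c[i]+[310,130],s[i],ray(g,310+c[i][0],130+c[i][1],.066))
pv=O-.132*X+.19*YY;print(pv)
for q in(0,.1,.2):
    a=np.pi+Y-.35+q;k=pv+.1*np.array([np.cos(a),np.sin(a)]);print(q,k,proj(f,np.r_[k,.087])*4-[1000,560],proj(g,np.r_[k,.066]))
E
```

```text
clock: 46.12
tcp_pos: [0.4726, -0.0043, 0.1228]
wrist_force: [1.8, -0.2, 0.6]
[ 67.96242775 513.53757225] [ 54 503  27  22 346]
0.066 [0.43254854 0.11769404 0.066     ]
0.087 [0.43450817 0.11508134 0.087     ]
scene [321.02631579 143.15789474] [10  7  3 13 38] [0.43522498 0.11909851 0.066     ]
[0.53105649 0.10418065]
0 [0.43506226 0.13220042] [ 41.27085338 513.37865434] [324.93489601 141.83035704]
0.1 [0.43274452 0.122477  ] [ 56.4634622  516.61812249] [321.5245035 142.4410105]
0.2 [0.43140909 0.11257078] [ 71.9226235  518.30467268] [318.24825824 143.22369684]
```

```bash
python3 -m inch '[[[-12,33,0,0,-1],[-12,36,0,0,-1],[-14,36,0,0,-1],[-12,28,0,0,-1],[-8,12,0,0,-1]]]' | egrep 'clock|tcp_pos|wrist_force:'
python3 - <<'E'
from h import *
pv=O-.132*X+.19*YY;d=np.array([.7,-.715])*.013
for q in np.arange(.13,2.0,.12):
    a=np.pi+Y-.35+q;k=pv+.1*np.array([np.cos(a),np.sin(a)]);print(round(q,2),np.round(1000*(k-d),1))
E
```

```text
clock: 46.63
tcp_pos: [0.4154, 0.1429, 0.1216]
wrist_force: [0.2, 0.5, -0.2]
0.13 [423.1 128.8]
0.25 [422.  116.9]
0.37 [422.3 104.9]
0.49 [424.1  93. ]
0.61 [427.2  81.5]
0.73 [431.7  70.3]
0.85 [437.6  59.8]
0.97 [444.6  50.1]
1.09 [452.7  41.3]
1.21 [461.9  33.6]
1.33 [471.9  26.9]
1.45 [482.6  21.6]
1.57 [493.9  17.5]
1.69 [505.6  14.8]
1.81 [517.5  13.6]
1.93 [529.5  13.8]
```

```bash
python3 -m inch '[[[0,-1,-20,0,-1],[0,-1,-22,0,-1],[0,0,-20,0,-1],[0,0,-5,0,-1],[0,0,0,0,-1]]]' | egrep 'clock|tcp_pos|wrist_force:'
python3 -m inch '[[[2,-3,0,0,-1],[2,-3,0,0,-1],[2,-3,0,0,-1],[0,0,0,0,-1],[0,0,0,0,-1]]]' | egrep 'clock|tcp_pos|wrist_force:'
```

```text
clock: 47.05
tcp_pos: [0.4157, 0.1364, 0.0533]
wrist_force: [-0.1, 0.4, 0.3]
clock: 47.47
tcp_pos: [0.422, 0.1272, 0.0549]
wrist_force: [-5.4, 1.7, 1.0]
```

```bash
python3 -m inch '[[[-0.5,-5,0,0,-1],[0,-5,0,0,-1],[0,-6,0,0,-1],[0,-6,0,0,-1],[1,-6,0,0,-1]]]' | egrep 'clock|tcp_pos|wrist_force:'
python3 -m inch '[[[1,-6,0,0,-1],[1.5,-6,0,0,-1],[1.5,-6,0,0,-1],[2,-5.5,0,0,-1],[2.5,-5.5,0,0,-1]]]' | egrep 'clock|tcp_pos|wrist_force:'
```

```text
clock: 47.88
tcp_pos: [0.4221, 0.0989, 0.0547]
wrist_force: [-5.1, 0.8, 0.0]
clock: 48.3
tcp_pos: [0.4319, 0.0697, 0.0547]
wrist_force: [-1.2, 0.2, 0.2]
```

Run:
```python
from h import *
f=grab_frame("scene");cv2.imwrite("pics/g.png",cv2.resize(f["color"][90:270,180:420],None,fx=3,fy=3,interpolation=cv2.INTER_CUBIC))
```

```text
(no output)
```

View pics/g.png

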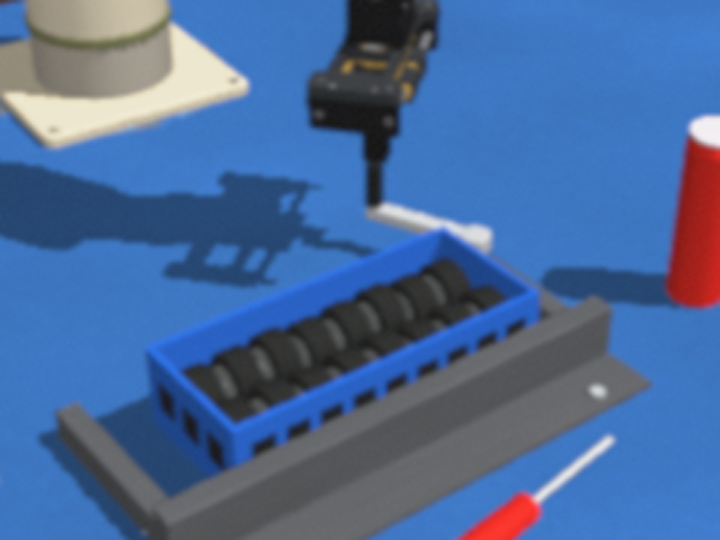

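The bar follows the finger (knob at crop (375,200)) and the crate sits against the fence. Continue the arc.

```bash
python3 -m inch '[[[3,-5,0,0,-1],[3,-5,0,0,-1],[3.5,-5,0,0,-1],[3.5,-5,0,0,-1],[4,-4.5,0,0,-1]]]' | egrep 'clock|tcp_pos|wrist_force:'
python3 -m inch '[[[4,-4.5,0,0,-1],[4.5,-4,0,0,-1],[4.5,-4,0,0,-1],[5,-3.5,0,0,-1],[5,-3,0,0,-1]]]' | egrep 'clock|tcp_pos|wrist_force:'
python3 -m inch '[[[5.5,-2.5,0,0,-1],[5.5,-2.5,0,0,-1],[5.5,-2,0,0,-1],[5.5,-2,0,0,-1],[5.5,-1.5,0,0,-1]]]' | egrep 'clock|tcp_pos|wrist_force:'
```

```text
clock: 48.77
tcp_pos: [0.449, 0.0453, 0.0544]
wrist_force: [-1.8, 0.4, 0.2]
clock: 49.18
tcp_pos: [0.472, 0.0264, 0.0543]
wrist_force: [-0.5, 0.2, -0.3]
clock: 49.6
tcp_pos: [0.4996, 0.0162, 0.0543]
wrist_force: [-1.1, 0.1, 0.3]
```

```bash
python3 -m inch '[[[5,-1,0,0,-1],[5,-1,0,0,-1],[5,-0.5,0,0,-1],[4,0,0,0,-1],[3,0,0,0,-1]]]' | egrep 'clock|tcp_pos|wrist_force:'
python3 -m inch '[[[2,0,0,0,-1],[1.5,0,0,0,-1],[1,0,0,0,-1],[1,0,0,0,-1],[0.5,0,0,0,-1]]]' | egrep 'clock|tcp_pos|wrist_force:'
```

```text
clock: 50.02
tcp_pos: [0.5215, 0.0139, 0.0543]
wrist_force: [-1.4, 0.2, -0.2]
clock: 50.43
tcp_pos: [0.5254, 0.0143, 0.0539]
wrist_force: [-7.6, 2.4, 3.4]
```

```bash
python3 -m inch '[[[0.4,0,0,0,-1],[0.4,0,0,0,-1],[0.4,0,0,0,-1],[0,0,0,0,-1],[0,0,0,0,-1]]]' | egrep 'clock|tcp_pos|wrist_force:'
python3 -m inch '[[[-10,2,0,0,-1],[-20,5,0,0,-1],[-20,0,20,0,-1],[-15,-30,30,0,-1],[0,-40,30,0,-1]]]' | egrep 'clock|tcp_pos|wrist_force:'
python3 -m inch '[[[0,-40,0,0,-1],[0,-40,0,0,-1],[0,-40,0,0,-1],[0,-40,0,0,-1],[0,-40,0,0,-1]]]' | egrep 'clock|tcp_pos|wrist_force:'
python3 -m inch '[[[0,-40,0,0,-1],[0,-40,0,0,-1],[0,-20,0,0,-1],[0,0,0,0,-1],[0,0,0,0,-1]]]' | egrep 'clock|tcp_pos|wrist_force:'
python3 - <<'E'
from h import *
f=grab_frame("top");im=f["color"][140:285,250:430];im=cv2.resize(im,None,fx=4,fy=4,interpolation=cv2.INTER_CUBIC)
# light bar: bright & unsaturated
m=((im.min(2)>150)).astype(np.uint8);n,l,s,c=cv2.connectedComponentsWithStats(m)
for i in range(1,n):
    if s[i,4]>300:
        r=cv2.minAreaRect(np.argwhere(l==i)[:,::-1].astype(np.float32));print(c[i],s[i],r)
pv=O-.132*X+.19*YY
for q in(1.72,1.82,1.92):
    a=np.pi+Y-.35+q;k=pv+.1*np.array([np.cos(a),np.sin(a)]);print(q,proj(f,np.r_[k,.046])*4-[1000,560],proj(f,np.r_[k,.087])*4-[1000,560])
print("pv",proj(f,np.r_[pv,.046])*4-[1000,560])
b=im.astype(int);d=(im.max(2)<60).astype(np.uint8);n,l,s,c=cv2.connectedComponentsWithStats(d)
for i in range(1,n):
    if s[i,4]>40 and c[i][0]<300 and c[i][1]>250:print("dark",c[i],s[i])
# crate rim blue: saturated bright blue vs bench
hsv=cv2.cvtColor(im,cv2.COLOR_BGR2HSV);print("bench",hsv[480,400],"rimrow",[hsv[v,350].tolist() for v in range(130,180,3)])
print("rimL",[hsv[v,180].tolist() for v in range(145,190,3)],"rimR",[hsv[v,520].tolist() for v in range(110,160,3)])
E
```

```text
clock: 50.85
tcp_pos: [0.5259, 0.0146, 0.0538]
wrist_force: [-10.2, 2.2, 4.6]
clock: 51.27
tcp_pos: [0.462, -0.0382, 0.1281]
wrist_force: [2.3, -0.6, 0.1]
clock: 51.68
tcp_pos: [0.464, -0.2425, 0.1277]
wrist_force: [0.5, -0.1, -0.0]
clock: 52.1
tcp_pos: [0.4639, -0.3413, 0.127]
wrist_force: [-0.1, 1.3, -0.1]
[202.79389313  10.3721374 ] [166   0  85  26 524] ((207.14878845214844, 8.650358200073242), (10.066987037658691, 87.06886291503906), 73.3690414428711)
[129.82498394 359.49421965] [  72  342  159   40 3114] ((151.0, 361.5), (39.0, 158.0), 90.0)
1.72 [236.5936044  379.53377367] [236.08803294 379.89320533]
1.82 [237.53794032 364.80701349] [237.07365648 364.52991903]
1.92 [237.01319183 350.09097315] [236.52670084 349.17903121]
pv [ 90.14737128 363.1573096 ]
dark [288.30579785 279.05900462] [ 272  244   33   70 1949]
dark [239.67443064 283.5926501 ] [ 224  249   33   70 1932]
dark [191.36957606 287.01446384] [ 175  252   34   70 2005]
dark [238.66494845 349.34020619] [229 339  17  20 194]
bench [106 149 170] rimrow [[110, 14, 110], [115, 14, 110], [20, 7, 106], [110, 61, 130], [109, 135, 178], [108, 158, 199], [109, 171, 180], [110, 176, 133], [110, 176, 97], [109, 178, 93], [109, 177, 104], [109, 177, 125], [109, 175, 141], [109, 171, 145], [109, 173, 147], [109, 176, 148], [109, 171, 148]]
rimL [[110, 14, 112], [90, 2, 108], [110, 43, 124], [110, 107, 159], [108, 148, 191], [109, 166, 190], [109, 176, 154], [110, 178, 113], [110, 173, 99], [110, 170, 84], [111, 149, 60], [115, 78, 39], [120, 13, 38], [30, 6, 44], [0, 5, 49]] rimR [[107, 16, 110], [107, 16, 110], [111, 16, 111], [111, 16, 111], [114, 12, 109], [0, 2, 105], [110, 109, 157], [109, 159, 200], [108, 170, 188], [109, 174, 148], [110, 182, 105], [110, 184, 90], [109, 174, 91], [112, 148, 67], [113, 64, 48], [45, 12, 44], [60, 5, 47]]
```

Knob at (239,349) matches the closed end stop (237,349). Last check: crate front edge against the fence plane.

Run:
```python
from h import *
f=grab_frame("top")
for u,v in((180,152.5),(350,140),(520,127.5)):print(B(ray(f,250+u/4,140+v/4,.078)[:2]))
s=observe();print(s["clock"],s["wrist_force"])
```

```text
[  1.7 116.3]
[0.4 2.4]
[  -0.9 -112.5]
52.2 [ 0.39587727 -0.11408535  0.72239065]
```

```bash
python3 -c "
from rig import *
print(close_job())"
```

```text
the job is handed in; nothing more can be done
None
```

The crate is home against the fence, with the last top view putting both front corners within about 2 mm of it. The stop bar is closed at its end stop, and the job was handed in at about 52 s with no verdict returned. The one risk is the 21 N limit: the whole wrist reading touched about 22 to 23 N twice, partly vertical friction, while the forward push stayed at 20 N or less.

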